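# Run the locked slide carriage up to its stop

## Task

On the small bench slide, press the black lock key on the carriage fully down and keep it down while you push the carriage along its rails until it rests against the dark clamped stop. Then let the key spring back up, so that the carriage stays locked against the stop. Do it with the fingertips only; nothing is picked up, and the tools and pots around the slide stay where they are.

Things in the scene. Friction and masses are not known exactly. Their poses are not given: they have to be found in the camera images.
- rail: The slide unit, screwed to the bench: grey base plate 110 x 400 mm with an end block (22 mm thick, 54 mm high, plus 3 mm screw heads) at each end, two round guide rods, and between the rods the flat lock bar of the stop. Origin: middle of its underside, on the bench top. Its y axis runs along the rods towards the stop's end, z is up, x is across.
- key_top (a point): Middle of the top of the black lock key, which moves with the key. The key is a ribbed flat push key, 40 mm across the rail by 36 mm along it, on the carriage's trailing (-y of the rail) half; its top is 52 mm above the bench when up and 46 mm when fully down, always at least 4 mm above the carriage deck (42 mm) round it. Axes as the rail's. Nothing stands behind or beside it; the raised table's push face rises 4 mm beyond its +y edge.
- lock_key (a joint): Key's press depth, m: 0 up (locked), 0.006 fully down; 3.5 N starts it, 5.6 N bottoms it, its spring lifts it. Up, its pawl stands in a notch of the lock bar (10 mm pitch) and the carriage is locked but for 3 mm of play; 3 mm down frees it. One notch lies where the carriage touches the stop, so there the key springs fully up; let go between notches it stays part-way down.
- carriage (a joint): Position of the carriage along the rail's y axis, m, 0 at the end away from the stop; grows towards the stop. Aluminium, 100 mm across by 120 mm along the rail, 0.6 kg; sliding it with the key down takes about 2 N. It cannot be lifted off.
- push_face (a point): Middle of the upright step face (100 mm across the rail, 42 to 70 mm above the bench) of the raised table on the carriage's leading half, facing the key (-y of the rail); this point is 60 mm above the bench, 22 mm in +y from the key's middle. Fingertips on the key can push the carriage against it, or drag it by friction on the key. The table is 56 mm long and carries a brass disc with a round wax blank, fixed, up to 84 mm above the bench.
- carriage_nose (a point): Middle of the carriage's flat leading end face, 42 mm above the bench, 60 mm in +y from the carriage's middle and 78 mm in +y from the key's middle; this face meets the stop. Axes as the rail's.
- stop_face (a point): Middle of the flat face of the stop that the nose meets, 42 mm above the bench. The stop is a dark steel block clamped immovably across the rods, on the rail's +y half: 106 mm across, 22 mm along the rail, 54 mm high, brass thumbscrew on top up to 70 mm. The notched lock bar (20 mm wide, top 36 mm above the bench) is fixed to it and runs back under the carriage. Axes as the rail's.
- teal_tin: Round teal tin of small parts, 64 mm wide and 18 mm high, loose behind the slide; to be left alone. Origin: middle of its underside.
- yellow_pot: Small round yellow pot, 47 mm wide and 24 mm high, loose behind the slide; to be left alone. Origin: middle of its underside.
- pliers: Flat pliers with red grips, lying, 48 x 136 mm and 11 mm high, loose beyond the slide's right (-y) end; to be left alone. Origin: middle of its underside.
- ring_clamp: Wooden ring clamp, lying, 26 x 121 mm and 26 mm high, loose beyond the slide's left (+y) end; to be left alone. Origin: middle of its underside.

How it is judged:
By the outcome, as a careful person would: the job done as asked, in the order asked, and still so for the second after the job is handed in, with the robot touching nothing.
It also fails if it takes over 42 s, if anything falls off the work surface, if the arm or the gripper's body presses on something with over 40 N, if the wrist force passes 120 N, or if a joint passes its speed limit or range.

## Robot

A 6-joint arm with a two-finger parallel gripper is mounted at the origin on a cart in front of the work surface, level with it; the furniture and walls round the work are solid. World frame = base frame: x ahead of the robot, y to its left, z up, the work surface at z = 0. Lengths are in m, angles in degrees, forces in N, time in s.
With the tool pointing down it reaches from about 0.35 to 0.875 m from the base axis. Payload 4.2 kg.
Tool frame: the origin (TCP) lies midway between the tips of the shut fingers; the grasp point (between the pads) lies 19 mm behind it; z points along the fingers, y is the line along which they close (so a half turn about z gives the same grasp; the last joint's range is limited). The gripper opens to 87 mm and grips with 3 to 60 N. Pads are 19 mm wide; open, the fingers measure 117 mm over their backs; the gripper's body (75 mm by 190 mm) begins 51 mm behind the grasp point.
Start: joints at [-57.834, 22.042, 0.453, 0, -68.411, -14.817], TCP at [0.186, -0.597, 0.223] pointing down, gripper open.
Joint ranges: [-179.83, 179.83], [-69.29, 118.12], [-61.27, 80.66], [-181.25, 117.63], [-171.15, -9.14], [-177.46, 177.46]. Speed limits (degrees/s): [159.86, 159.86, 180, 180, 180, 180].

## Interface

Orientations are given as a 3x3 rotation matrix whose columns are the frame's x, y, z axes.
In Python, from station import r, cams gives the robot as it stands.
- The arm moves only by the tool play_rows, never from a script. Its argument "commands" is text: rows parted by semicolons, each of 6 numbers parted by spaces: the shift along the world's x, y, z normalised to -1 to 1, where 1 is 30 mm, then the turn, a rotation vector about the world's x, y, z normalised to -1 to 1, where 1 is 0.15 rad. A call has 1 to 20 rows; each row shifts and turns the commanded pose from where the row before left it; what a row does not reach is not made up. A row lasts 1/10 s, in which the tool goes at most 50 mm and 8.59 degrees, less where a joint would pass 70% of its speed; a pose out of reach is approached as far as the arm can. A call with a number of a shift or a turn outside -1 to 1 is refused whole. A call with a gripper value outside its range is refused whole. "grip" is the finger opening in mm, from 0 to 87, set as the call begins (left out, the last holds). The fingers move at their own pace and stop on an object; the grip force is fixed at half the most. Time passes only in rows, so rows that do not move let the fingers close. It gives the time, the measured TCP pose, the force, the opening and the grip force at its end, in the units of the state.
- r.sense(): the state, without advancing time (a new reading comes with each control period).
- cams.capture(name): name is "scene" or "side" or "wrist"; returns (picture, depth): 400x640x3 uint8, blue, green, red; 400x640 float32, m along the optical axis (not along the pixel's ray), 0 where there is no reading.
- cams.camera_info(name): a dict with "mtx" (3x3 intrinsics, pixels), "R" (3x3) and "t" (3): a world point X has camera coordinates R X + t. Camera axes: x right, y down, z forward; pixel columns grow to the right and rows downward; lengths in m; the calibration is good to about 2 mm. A picture is of the moment at which its call begins: read the wrist's pose just before it. camera_info takes no time and is no camera call; for the wrist camera it gives the pose at the moment of the call.
- r.finish_job(): hands the job in; it is judged then, once.
The state is a dict: "time_s": time; "joints": joint angles; "joint_velocities": joint speeds; "effort": joint torques, N m; "tcp_pos": TCP position; "ee_rot": TCP orientation; "wrist_force": force on the tool from outside, world axes, zero at the start; "moment": the same for the moment, N m; "gripper_width": opening from 0.0 (shut) to 1.0 (fully open); "gripper_force": force on a finger pad.
Only numpy, scipy, OpenCV 4.12 (cv2) and the standard library are available. Lean on these libraries where they do the work, as an engineer would, in place of code of your own. Each camera call takes 0.05 s, during which the arm holds its last target. There are 200 camera calls.

## Working session

There is one attempt and no reset: what is moved stays moved. The work goes in short steps, Python scripts to look and compute and a tool call to move; the robot and the scene stay as the last step left them, time stands still between calls to the robot, and variables do not carry over. Pictures are saved under pics/ and viewed, at most 10 in all, crops included, and the job is handed in when it is done.

Besides the shell and the picture viewer there is one more tool, called after ">>>" in YAML: its name, and indented under it one key for each argument. play_rows: Moves the arm, as the interface text tells. Scaled input: -1 to 1 covers 30 mm each way for a shift and 0.15 rad each way for a turn. Its arguments: {"type":"object","properties":{"commands":{"type":"string"},"grip":{"type":"number"}},"required":["commands"]}

```bash
mkdir -p pics; python3 - <<'E'
from station import r,cams
import cv2,numpy as np
s=r.sense();print(s['time_s'],s['tcp_pos'],s['ee_rot'],s['wrist_force'])
for n in ['scene','side']:
    p,d=cams.capture(n);cv2.imwrite(f'pics/{n}0.png',p);np.save(f'pics/{n}0.npy',d)
    i=cams.camera_info(n);print(n,i['mtx'],i['R'],i['t'])
E
```

```text
0.0 [ 0.18622556 -0.59599361  0.22146864] [[-9.54564720e-01 -2.98002842e-01 -7.08912120e-04]
 [-2.98003675e-01  9.54562588e-01  2.01866404e-03]
 [ 7.51333680e-05  2.13820389e-03 -9.99997711e-01]] [-0.01255855 -0.13659127 -0.36137912]
scene [[454.28532232   0.         317.91690404]
 [  0.         454.28532232 196.85786118]
 [  0.           0.           1.        ]] [[-0.60799908 -0.7938662  -0.01065729]
 [-0.60914334  0.47505029 -0.6350367 ]
 [ 0.50919692 -0.37960992 -0.77240845]] [0.44522601 0.36880446 0.93158144]
side [[457.65292148   0.         317.13225975]
 [  0.         457.65292148 201.29598775]
 [  0.           0.           1.        ]] [[ 0.92763495 -0.37298984  0.01928656]
 [-0.12468004 -0.35793221 -0.92538609]
 [ 0.35206289  0.85601584 -0.37853482]] [-0.53541904  0.17919338  1.04196646]
```

View pics/scene0.png

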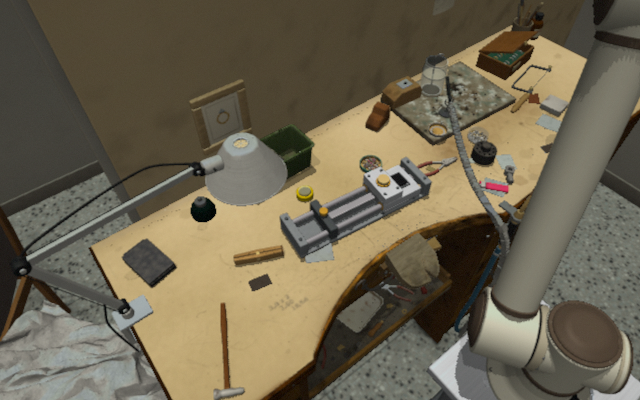

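View pics/side0.png

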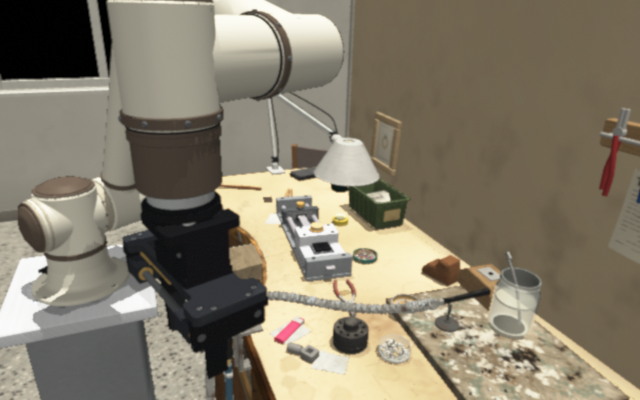

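The slide spans (280–430, 160–255) in the scene view. The key is at about (401,180) and the dark stop with its brass screw at (325,215). The lamp shade is at (245,165), and a grey gooseneck runs from (450,90) to (500,240).

```bash
cat > h.py <<'E'
import numpy as np,cv2
from station import r,cams
def cloud(n,d):
    i=cams.camera_info(n);K=i['mtx'];v,u=np.mgrid[:400,:640]
    c=np.stack([(u-K[0,2])/K[0,0]*d,(v-K[1,2])/K[1,1]*d,d],-1)
    return (c-i['t'])@i['R']
def ray(n,u,v,z):
    i=cams.camera_info(n);o=-i['R'].T@i['t'];w=i['R'].T@np.linalg.inv(i['mtx'])@[u,v,1]
    return o+w*(z-o[2])/w[2]
E
python3 - <<'E'
from h import *
p=cv2.imread('pics/scene0.png');W=cloud('scene',np.load('pics/scene0.npy'))
for u,v in [(401,180),(384,181),(377,195),(408,163),(427,185),(284,214),(300,252),(325,205),(312,222),(333,232),(335,202),(245,165),(240,195),(205,165),(450,90),(460,130),(480,165),(497,210),(500,240),(280,165),(370,162),(305,194),(435,163),(260,255)]:
    print(u,v,W[v,u].round(3),p[v,u])
m=(p.max(2)<60).astype(np.uint8); m[:, :385]=0;m[:,415:]=0;m[:165]=0;m[200:]=0
n,l,st,c=cv2.connectedComponentsWithStats(m);print(st,c)
q=cv2.resize(p[145:265,270:440],None,fx=4.7,fy=4.7,interpolation=cv2.INTER_CUBIC);cv2.imwrite('pics/c1.png',q)
E
```

```text
401 180 [ 0.527 -0.121  0.055] [21 18 18]
384 181 [ 0.535 -0.063  0.085] [116 179 207]
377 195 [ 0.53  -0.039  0.051] [74 73 73]
408 163 [ 0.561 -0.18   0.054] [108 108 105]
427 185 [ 0.478 -0.17   0.044] [52 53 49]
284 214 [0.625 0.188 0.055] [128 132 132]
300 252 [0.523 0.214 0.03 ] [54 53 50]
325 205 [0.596 0.081 0.036] [153 153 157]
312 222 [0.591 0.128 0.007] [125 127 123]
333 232 [0.512 0.121 0.044] [30 30 27]
335 202 [0.589 0.053 0.035] [124 124 130]
245 165 [0.707 0.23  0.192] [121 129 132]
240 195 [0.686 0.267 0.129] [118 127 129]
205 165 [0.751 0.308 0.206] [152 157 153]
450 90 [ 0.733 -0.549  0.022] [51 59 57]
460 130 [ 0.591 -0.442  0.007] [44 51 54]
480 165 [ 0.459 -0.378  0.002] [59 84 96]
497 210 [ 0.325 -0.286  0.001] [124 170 194]
500 240 [ 0.264 -0.233 -0.023] [46 52 52]
280 165 [0.706 0.138 0.132] [ 96 103 106]
370 162 [ 0.658 -0.133  0.009] [ 84  84 132]
305 194 [0.665 0.094 0.025] [ 79 119 127]
435 163 [ 0.544 -0.283  0.001] [52 65 72]
260 255 [0.577 0.294 0.027] [ 71 129 168]
[[     0      0    640    400 255828]
 [   401    165     14     13     53]
 [   391    173     17     13    113]
 [   414    179      1      1      1]
 [   412    197      3      2      5]] [[319.44427897 199.51509217]
 [408.1509434  170.16981132]
 [399.08849558 179.3539823 ]
 [414.         179.        ]
 [413.2        197.6       ]]
```

View pics/c1.png

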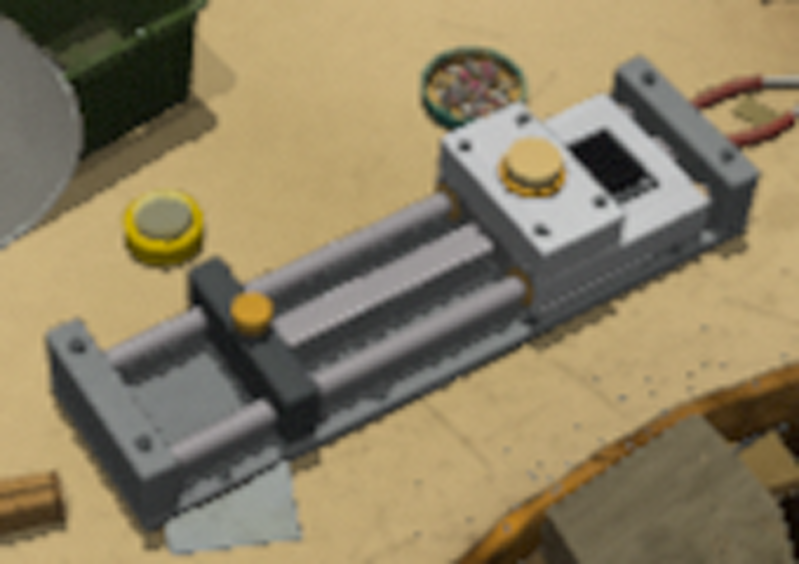

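The crop shows the slide clearly. In crop pixels, the left end block is at about (47–180, 320–530), the stop at (190–320, 258–430), the key at (565–660, 128–200), and the right block at (613–757, 57–245).

```bash
python3 - <<'E'
from h import *
f=lambda x,y,z:ray('scene',270+(x+.5)/4.7-.5,145+(y+.5)/4.7-.5,z).round(4)
for n,x,y,z in [('Lblk out back',48,338,.054),('L out front',145,488,.054),('L in back',82,322,.054),('L in front',182,470,.054),('R in back',613,68,.054),('R in front',735,185,.054),('R out back',643,57,.054),('R out front',757,172,.054),
 ('stop face back',222,258,.054),('stop face front',320,390,.054),('stop far back',190,268,.054),('stop far front',285,408,.054),
 ('key trail back',605,128,.052),('key trail front',660,183,.052),('key lead front',628,200,.052),('key lead back',567,147,.052),('table nose back',441,140,.07),('table nose front',536,253,.07),('table trail front',622,215,.07),('deck trail front',709,200,.042),('deck trail back',608,97,.042)]:
    print(n,f(x,y,z))
W=cloud('scene',np.load('pics/scene0.npy'));z=W[...,2]
box=(W[...,0]>.42)&(W[...,0]<.66)&(W[...,1]>-.25)&(W[...,1]<.25)
for lo,hi in [(.05,.060),(.066,.075)]:
    m=(box&(z>lo)&(z<hi)).astype(np.uint8)
    n,l,st,c=cv2.connectedComponentsWithStats(m)
    for k in range(1,n):
        if st[k,4]>60: 
            P=W[l==k];print(lo,st[k],c[k].round(),cv2.minAreaRect(P[:,:2].astype(np.float32)),np.median(P[:,2]))
E
```

```text
Lblk out back [0.6253 0.2008 0.054 ]
L out front [0.5176 0.2156 0.054 ]
L in back [0.623  0.1804 0.054 ]
L in front [0.5148 0.1945 0.054 ]
R in back [ 0.5851 -0.1734  0.054 ]
R in front [ 0.4773 -0.1635  0.054 ]
R out back [ 0.5807 -0.1936  0.054 ]
R out front [ 0.4765 -0.1803  0.054 ]
stop face back [0.612  0.0949 0.054 ]
stop face front [0.5105 0.1083 0.054 ]
stop far back [0.6171 0.1128 0.054 ]
stop far front [0.5128 0.1297 0.054 ]
key trail back [ 0.5545 -0.1379  0.052 ]
key trail front [ 0.5052 -0.1331  0.052 ]
key lead front [ 0.5071 -0.1101  0.052 ]
key lead back [ 0.5572 -0.1107  0.052 ]
table nose back [ 0.5938 -0.046   0.07  ]
table nose front [ 0.5008 -0.0323  0.07  ]
table trail front [ 0.4917 -0.0872  0.07  ]
deck trail front [ 0.4845 -0.1531  0.042 ]
deck trail back [ 0.5772 -0.1639  0.042 ]
0.05 [400 157  31  29 271] [416. 171.] ((0.5301043391227722, -0.17768444120883942), (0.025688180699944496, 0.10934759676456451), 82.60521697998047) 0.05472087947361687
0.05 [390 172  17  14 119] [398. 178.] ((0.5365397334098816, -0.12005970627069473), (0.030540134757757187, 0.0398927740752697), 84.80286407470703) 0.053207071742939524
0.05 [363 177  39  27 101] [380. 193.] ((0.5344616770744324, -0.04493626952171326), (0.11150351911783218, 0.046703193336725235), 21.094289779663086) 0.055185665575394574
0.05 [309 199  29  33 259] [323. 216.] ((0.5648618936538696, 0.11217791587114334), (0.02269839122891426, 0.1091814935207367), 83.00929260253906) 0.054404455111480614
0.05 [279 212  29  36 337] [293. 229.] ((0.5752382874488831, 0.19707584381103516), (0.023301102221012115, 0.11041227728128433), 82.79524993896484) 0.05448207825306658
0.066 [363 166  40  34 526] [382. 183.] ((0.5428534150123596, -0.06749968230724335), (0.05858505889773369, 0.1035303995013237), 83.89863586425781) 0.07095026587611208
```

```bash
python3 - <<'E'
from h import *
W=cloud('scene',np.load('pics/scene0.npy'))
for v in range(95,245,15):
    seg=W[v,440:515]; k=np.argmax(seg[:,2]*(seg[:,1]>-.7)); print(v,440+k,seg[k].round(3))
P=W[100:260,150:440].reshape(-1,3)
P=P[(P[:,2]>.09)&(P[:,0]<.75)];
for lo in np.arange(.09,.4,.03):
    Q=P[(P[:,2]>lo)&(P[:,2]<lo+.03)]
    if len(Q):print(round(lo,2),len(Q),Q.min(0).round(3),Q.max(0).round(3))
V=cloud('side',np.load('pics/side0.npy'))
for u in range(275,480,20):
    c=V[270:330,u]; k=np.argmax(c[:,2]); print('side',u,c[k].round(3))
E
```

```text
95 486 [0.021 0.532 0.959]
110 451 [ 0.625 -0.417  0.076]
125 456 [ 0.583 -0.398  0.057]
140 460 [ 0.541 -0.373  0.042]
155 466 [ 0.49  -0.34   0.042]
170 467 [ 0.451 -0.299  0.041]
185 478 [ 0.395 -0.276  0.044]
200 470 [0.021 0.532 0.959]
215 514 [ 0.274 -0.27   0.044]
230 445 [0.021 0.532 0.959]
0.09 542 [0.652 0.004 0.09 ] [0.749 0.315 0.12 ]
0.12 1102 [0.658 0.119 0.12 ] [0.75  0.308 0.15 ]
0.15 894 [0.677 0.137 0.15 ] [0.75  0.295 0.18 ]
0.18 1013 [0.696 0.155 0.18 ] [0.75  0.383 0.21 ]
0.21 602 [0.713 0.172 0.21 ] [0.75  0.451 0.24 ]
0.24 39 [0.715 0.396 0.24 ] [0.734 0.447 0.251]
side 275 [ 0.378 -0.264  0.045]
side 295 [ 0.415 -0.281  0.043]
side 315 [ 0.152 -1.028  0.571]
side 335 [ 0.484 -0.326  0.041]
side 355 [ 0.152 -1.028  0.571]
side 375 [ 0.55  -0.371  0.044]
side 395 [ 0.584 -0.389  0.048]
side 415 [ 0.61  -0.417  0.067]
side 435 [ 0.64  -0.437  0.077]
side 455 [ 0.667 -0.459  0.087]
side 475 [ 0.699 -0.473  0.104]
```

>>> play_rows:
  commands: "0.3 0.4 0 0 0 -0.07;0.6 0.8 0 0 0 -0.14;0.6 0.8 0 0 0 -0.15;0.6 0.8 0 0 0 -0.15;0.6 0.8 0 0 0 -0.15;0.6 0.8 0 0 0 -0.15;0.6 0.8 0 0 0 -0.15;0.6 0.8 0 0 0 -0.15;0.6 0.8 0 0 0 -0.15;0.6 0.8 0 0 0 -0.15;0.6 0.8 0 0 0 -0.15;0.6 0.8 0 0 0 -0.15;0.6 0.8 0 0 0 -0.15;0.6 0.8 0 0 0 -0.15;0.6 0.8 0 0 0 -0.15;0.6 0.8 0 0 0 -0.15;0.6 0.8 0 0 0 -0.15;0.6 0.8 0 0 0 -0.15;0.6 0.8 0 0 0 -0.15;0.3 0.5 0 0 0 -0.07"
  grip: 0

```text
time_s: 2.1
tcp_pos: [0.5293, -0.1359, 0.222]
ee_rot: [[-0.993, 0.121, -0.001], [0.121, 0.993, 0.0], [0.001, 0.0, -1.0]]
wrist_force: [-0.1, -0.5, 0.4]
gripper_width: 0.001
gripper_force: 0.0
```

>>> play_rows:
  commands: "0 0.2 -0.5 0 0 0;0 0 -0.5 0 0 0;0 0 0 0 0 0;0 0 0 0 0 0"

```text
time_s: 2.5
tcp_pos: [0.5283, -0.1317, 0.1925]
ee_rot: [[-0.993, 0.121, -0.001], [0.121, 0.993, -0.0], [0.001, -0.0, -1.0]]
wrist_force: [-0.1, 1.5, 0.9]
gripper_width: 0.007
gripper_force: 0.0
```

```bash
python3 - <<'E'
from h import *
s=r.sense();print(s['time_s'],s['tcp_pos'],s['wrist_force'])
i=cams.camera_info('wrist');p,d=cams.capture('wrist');cv2.imwrite('pics/w1.png',p);np.save('pics/w1.npy',d)
for z in(.046,.052):
  X=i['R']@[.537,-.117,z]+i['t'];x=i['mtx']@X;print(x[:2]/x[2])
import pickle;pickle.dump(i,open('pics/w1.pkl','wb'))
E
```

```text
2.5 [ 0.52829094 -0.1316801   0.19250301] [-0.07870368  1.48518611  0.8571662 ]
[332.98779269 193.51899639]
[333.23121046 195.05981401]
```

View pics/w1.png

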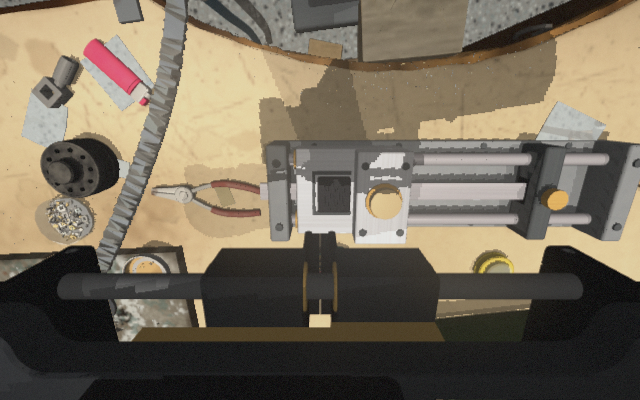

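The wrist view shows the key centred at about (332,194), and I predicted (333,195). The key position is therefore confirmed, so I'll go down.

>>> play_rows:
  commands: "0.15 0.3 -0.7 0 0 0;0.15 0.3 -0.7 0 0 0;0 0 -0.7 0 0 0;0 0 -0.7 0 0 0;0 0 -0.7 0 0 0;0 0 -0.5 0 0 0;0 0 -0.2 0 0 0;0 0 0 0 0 0;0 0 0 0 0 0"

```text
time_s: 3.45
tcp_pos: [0.5383, -0.1137, 0.0676]
ee_rot: [[-0.993, 0.121, 0.002], [0.121, 0.993, -0.0], [-0.002, 0.0, -1.0]]
wrist_force: [-0.0, -0.0, -0.3]
gripper_width: 0.004
gripper_force: 0.0
```

>>> play_rows:
  commands: "0 0 -0.2 0 0 0;0 0 -0.2 0 0 0;0 0 -0.1 0 0 0;0 0 -0.05 0 0 0;0 0 0 0 0 0;0 0 0 0 0 0"

```text
time_s: 4.05
tcp_pos: [0.5373, -0.1135, 0.0503]
ee_rot: [[-0.993, 0.121, -0.0], [0.121, 0.993, -0.0], [0.0, -0.0, -1.0]]
wrist_force: [-1.5, -0.1, 4.5]
gripper_width: 0.005
gripper_force: 1.9
```

>>> play_rows:
  commands: "0 0 -0.1 0 0 0;0 0 -0.05 0 0 0;0 0 0 0 0 0;0 0 0 0 0 0"

```text
time_s: 4.45
tcp_pos: [0.5373, -0.1137, 0.0463]
ee_rot: [[-0.993, 0.121, -0.0], [0.121, 0.993, -0.0], [-0.0, -0.0, -1.0]]
wrist_force: [-3.0, 1.5, 8.9]
gripper_width: 0.004
gripper_force: 4.7
```

>>> play_rows:
  commands: "0 0 -0.03 0 0 0;0 0 0 0 0 0;0 0 0 0 0 0"

```text
time_s: 4.75
tcp_pos: [0.5374, -0.1137, 0.0463]
ee_rot: [[-0.993, 0.121, 0.0], [0.121, 0.993, -0.001], [-0.0, -0.001, -1.0]]
wrist_force: [-5.3, 1.5, 14.2]
gripper_width: 0.002
gripper_force: 7.1
```

>>> play_rows:
  commands: "0.01 0.1 0 0 0 0;0.02 0.2 0 0 0 0;0.03 0.2 0 0 0 0;0.02 0.2 0 0 0 0;0 0 0 0 0 0"

```text
time_s: 5.25
tcp_pos: [0.5399, -0.0924, 0.0463]
ee_rot: [[-0.993, 0.12, 0.0], [0.12, 0.993, -0.001], [-0.001, -0.001, -1.0]]
wrist_force: [-4.7, 2.0, 13.7]
gripper_width: 0.006
gripper_force: 7.1
```

>>> play_rows:
  commands: "0.03 0.25 0 0 0 0;0.04 0.3 0 0 0 0;0.04 0.3 0 0 0 0;0.04 0.3 0 0 0 0;0.035 0.3 0 0 0 0;0.035 0.3 0 0 0 0;0.035 0.3 0 0 0 0;0.035 0.3 0 0 0 0;0.035 0.3 0 0 0 0;0.035 0.3 0 0 0 0;0.02 0.2 0 0 0 0;0 0 0 0 0 0"

```text
time_s: 6.45
tcp_pos: [0.5514, 0.0025, 0.0463]
ee_rot: [[-0.993, 0.12, 0.001], [0.12, 0.993, -0.0], [-0.001, -0.0, -1.0]]
wrist_force: [-5.3, 2.6, 13.9]
gripper_width: 0.004
gripper_force: 7.0
```

```bash
python3 - <<'E'
from h import *
p,d=cams.capture('scene');cv2.imwrite('pics/s2.png',cv2.resize(p[130:270,260:440],None,fx=4,fy=4))
E
```

```text
(no output)
```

View pics/s2.png

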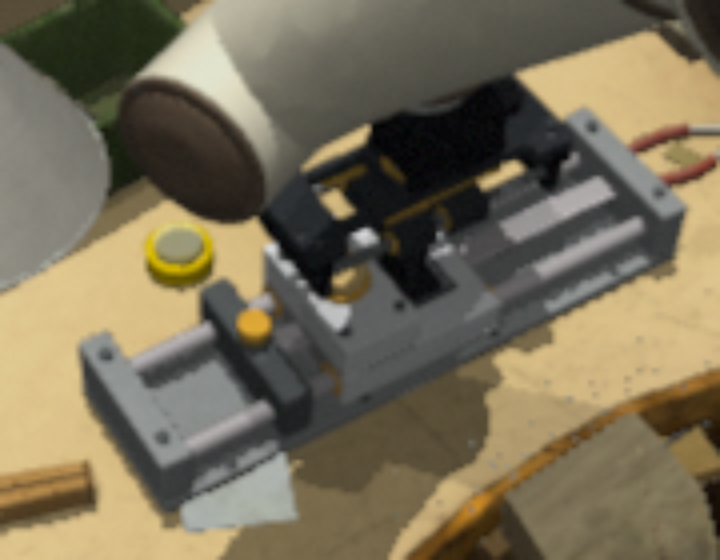

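The carriage has followed the fingertips, and the nose is about 25 mm short of the stop. Before moving on I'll check the gap between the wrist and the lamp.

```bash
python3 - <<'E'
from h import *
p,d=cams.capture('scene');W=cloud('scene',d)
A=W[152:184,292:324].reshape(-1,3);B=W[130:205,205:287].reshape(-1,3)
B=B[(B[:,2]>.1)&(B[:,2]<.35)]
from scipy.spatial import cKDTree
k,j=cKDTree(B).query(A);a=k.argmin();print(k[a],A[a],B[j[a]],A.min(0),A.max(0))
s=r.sense();print(s['time_s'],s['wrist_force'])
E
```

```text
0.0833556344614784 [0.75645132 0.07200047 0.03120163] [0.74116138 0.1100252  0.10378606] [ 0.02099338  0.05335042 -0.00493461] [0.762059   0.53188677 0.95851065]
6.55 [-4.85178688  1.71813166 13.74294724]
```

>>> play_rows:
  commands: "0.02 0.2 0 0 0 0;0.02 0.2 0 0 0 0;0.02 0.15 0 0 0 0;0 0.05 0 0 0 0;0 0 0 0 0 0;0 0 0 0 0 0"

```text
time_s: 7.15
tcp_pos: [0.5535, 0.02, 0.0463]
ee_rot: [[-0.993, 0.121, 0.001], [0.121, 0.993, -0.0], [-0.001, -0.0, -1.0]]
wrist_force: [-3.4, 0.5, 12.8]
gripper_width: 0.009
gripper_force: 6.5
```

>>> play_rows:
  commands: "0.01 0.07 0 0 0 0;0.01 0.07 0 0 0 0;0.01 0.07 0 0 0 0;0 0 0 0 0 0"

```text
time_s: 7.55
tcp_pos: [0.5543, 0.0262, 0.0463]
ee_rot: [[-0.993, 0.121, 0.001], [0.121, 0.993, -0.001], [-0.001, -0.0, -1.0]]
wrist_force: [-5.9, 0.2, 13.2]
gripper_width: 0.011
gripper_force: 6.7
```

>>> play_rows:
  commands: "0.01 0.07 0 0 0 0;0.01 0.07 0 0 0 0;0 0.07 0 0 0 0;0 0 0 0 0 0"

```text
time_s: 7.95
tcp_pos: [0.555, 0.0308, 0.0463]
ee_rot: [[-0.993, 0.12, 0.001], [0.12, 0.993, -0.003], [-0.001, -0.003, -1.0]]
wrist_force: [-2.4, -6.3, 12.0]
gripper_width: 0.007
gripper_force: 6.1
```

>>> play_rows:
  commands: "0 0.06 0 0 0 0;0 0.06 0 0 0 0;0 0 0 0 0 0"

```text
time_s: 8.25
tcp_pos: [0.5554, 0.0345, 0.0463]
ee_rot: [[-0.993, 0.12, 0.002], [0.12, 0.993, -0.002], [-0.002, -0.002, -1.0]]
wrist_force: [-1.7, -6.1, 11.7]
gripper_width: 0.007
gripper_force: 5.7
```

>>> play_rows:
  commands: "0 0.06 0 0 0 0;0 0.06 0 0 0 0;0 0 0 0 0 0"

```text
time_s: 8.55
tcp_pos: [0.5554, 0.0356, 0.0463]
ee_rot: [[-0.993, 0.12, 0.0], [0.12, 0.993, -0.006], [-0.001, -0.005, -1.0]]
wrist_force: [1.6, -16.5, 10.8]
gripper_width: 0.004
gripper_force: 11.9
```

```bash
python3 - <<'E'
from h import *
p,d=cams.capture('scene');q=cv2.resize(p[170:250,270:400],None,fx=6,fy=6,interpolation=cv2.INTER_CUBIC);cv2.imwrite('pics/s3.png',q)
E
```

```text
(no output)
```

View pics/s3.png

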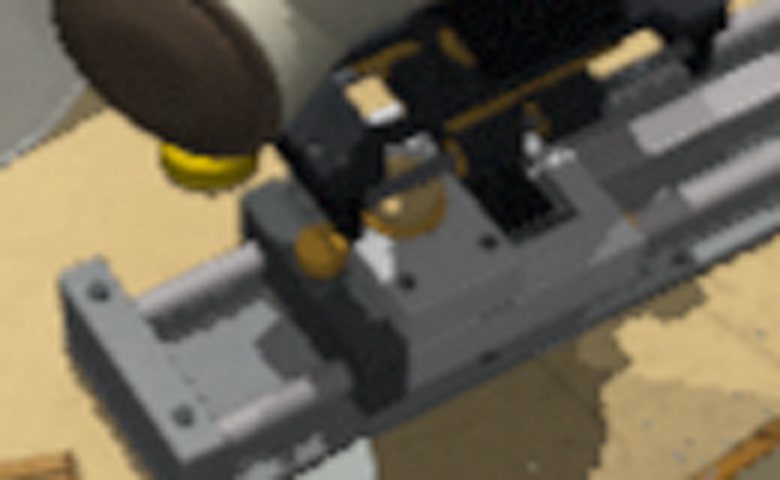

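The carriage is against the stop, with the push face reading 16.5 N. I'll lift straight up while still leaning against the face.

>>> play_rows:
  commands: "0 0 0.06 0 0 0;0 0 0.06 0 0 0;0 0 0.06 0 0 0;0 0 0.06 0 0 0;0 0 0.1 0 0 0;0 0 0.1 0 0 0;0 0 0 0 0 0"

```text
time_s: 9.3
tcp_pos: [0.5517, 0.0365, 0.0558]
ee_rot: [[-0.992, 0.123, -0.007], [0.123, 0.992, -0.004], [0.007, -0.005, -1.0]]
wrist_force: [-1.1, -10.5, -2.9]
gripper_width: 0.004
gripper_force: 4.8
```

Now I'll back off the face a little and retreat up.

>>> play_rows:
  commands: "0 -0.1 0.1 0 0 0;0 -0.1 0.1 0 0 0;0 -0.1 0.3 0 0 0;0 0 0.6 0 0 0;0 0 0.8 0 0 0;0 -0.3 0.8 0 0 0;0 -0.8 0.8 0 0 0;0 -0.8 0.5 0 0 0;0 -0.8 0 0 0 0;0 -0.8 0 0 0 0;0 -0.8 0 0 0 0;0 0 0 0 0 0;0 0 0 0 0 0"

```text
time_s: 10.6
tcp_pos: [0.5547, -0.0983, 0.1785]
ee_rot: [[-0.992, 0.122, 0.001], [0.122, 0.992, 0.0], [-0.001, 0.001, -1.0]]
wrist_force: [-0.6, -0.4, -0.2]
gripper_width: 0.007
gripper_force: 0.0
```

```bash
python3 - <<'E'
from h import *
p,d=cams.capture('scene');W=cloud('scene',d)
q=cv2.resize(p[140:260,260:420],None,fx=5,fy=5,interpolation=cv2.INTER_CUBIC)[:600,:800];cv2.imwrite('pics/s4.png',q)
m=(p.max(2)<60)&(abs(W[...,0]-.553)<.03)&(abs(W[...,1]-.023)<.025)&(W[...,2]<.065)
print(m.sum(),np.percentile(W[m],[5,50,95],axis=0).round(4) if m.any() else '');s=r.sense();print(s['time_s'],s['tcp_pos'],s['wrist_force'])
E
```

```text
163 [[0.5316 0.0032 0.0447]
 [0.5485 0.0191 0.0523]
 [0.5685 0.0334 0.0555]]
10.65 [ 0.55473814 -0.09787459  0.17836824] [-0.49745902  0.49941183 -0.01247575]
```

View pics/s4.png

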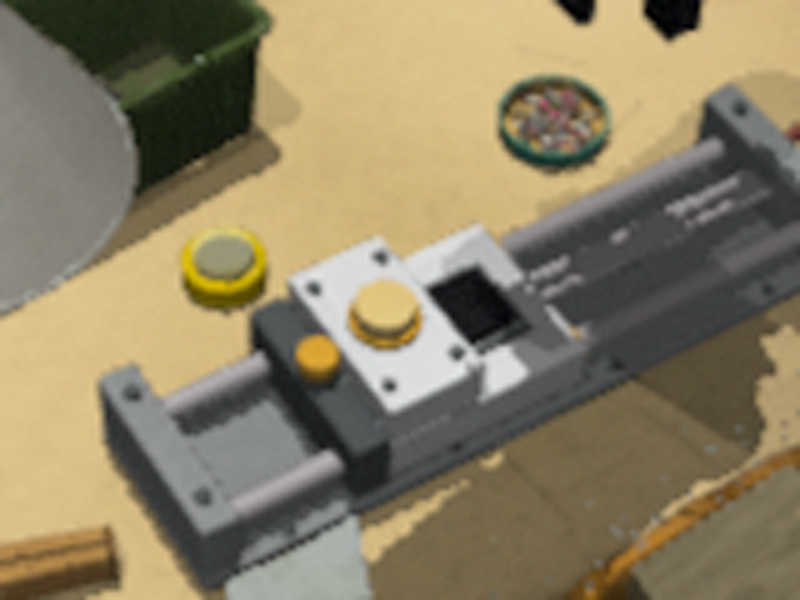

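The carriage is flush against the stop (crop pixel about (330,370)). The key top measures about 52 mm, so it is fully up, and the arm is clear.

```bash
python3 -c "
from station import r
print(r.finish_job())"
```

```text
the job is handed in; nothing more can be done
None
```

I pressed the key fully down and held it while pushing the carriage to the stop, then let it spring back up. The carriage rests against the stop with the key up at about 52 mm, the arm is clear, and the job was handed in at about 10.7 s.

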